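# Park the index plunger and draw out the drilling slide

## Task

The carriage of the little drilling slide is locked by the spring plunger on its bridge. Pull the plunger's knob up and twist it clockwise until its key drops into the rest notch and holds it retracted by itself, then draw the carriage by its post towards the front as far as it goes to the loading end. Feel for the notch and lower the key into it under control: do not force the key against the ring or let it snap down, do not drag the carriage against the pin, and leave the other things on the bench alone.

Things in the scene. Friction and masses are not known exactly. Their poses are not given: they have to be found in the camera images.
- fixture: Fixed drilling slide: base plate 300 x 150 x 14 mm lying on the bench, crossed by a grey bridge (50 mm long in x, 142 mm wide, top 66 mm above the bench). Origin on the bench straight below the plunger's axis; x points from the slide's front (where the carriage comes out) to its back, z up. Base from x = -240 to +60 mm. Yaw within 0.4 rad.
- knob_grip (a point): Centre of the plunger's black wing knob, on its vertical axis, 110 mm above the bench when the pin is down; moves with the knob. Wing 40 mm long (this point's x), 22 mm thick between flat faces (y), 32 mm high: underside 94, top 126 mm above the bench when down. The steel key sticks out below its +x end. Nothing near it is taller than the ring, 89 mm above the bench.
- key: Round steel key, 4.4 mm thick, sticking out sideways from the plunger's stem to 24 mm from the axis along its own x axis, at 6 mm above this origin (on the axis, 66 mm above the bench when down). Turns and rises with the knob. A force on it over 25 N (jammed or rammed against the ring) spoils it; resting in the notch loads it with about 10 N.
- ring_foot (a point): Foot centre of the fixed steel rest ring (42 mm wide) round the stem, on the bridge's top; axes as the fixture's. Clockwise from the key's home the ring has an open window; a ledge 4 mm long (key clears it above 11.5 mm lift); the rest notch, 6 mm wide, 3.5 mm lower than the ledge; a tall shoulder that stops the key. The ring was clamped at a hand-set angle.
- pin: Steel locking pin, 10 mm diameter, on the plunger's axis (origin 66 mm above the bench when down). Down, it reaches 6 mm into a 13 mm hole in the carriage's deck; it is clear of the carriage from 6 mm of lift. Dragging the carriage against it with over 20 N spoils it.
- plunger (a joint): Lift of the plunger in m: 0 down and locking, hard stop at 0.015. The spring pulls it down with about 6 N at 0 and 12 N at 0.015 (400 N/m), plus about 1 N of weight. Key resting in the notch: about 0.0075; key resting on the ledge: about 0.011. Letting it shoot down faster than 0.15 m/s is snapping.
- knob (a joint): Turn of the knob in rad, clockwise from above, 0 with the key along the fixture's x axis. Starts within 0.05 of 0; turns freely (0.015 N m of friction) once the key is over the ledge. The notch's middle lies anywhere from 0.73 to 1.43 (42 to 82 degrees) of turn, the shoulder's stop about 0.05 further on: not measured, to be felt or seen.
- carriage (a joint): How far the carriage is drawn out, in m, along the fixture's -x: 0 locked under the pin, 0.060 at the front end stop. It slides with about 2.5 N of friction and stays where it is left.
- handle (a point): Point on the axis of the carriage's upright black post, 18 mm diameter, from 36 to 82 mm above the bench; this point is 62 mm above the bench, 118 mm in front of the plunger's axis with the carriage locked. Moves with the carriage; axes as the fixture's. A small vice with a brass workpiece (top 52 mm above the bench) begins 45 mm behind the post.
- bottle: Bystander: clear water bottle with black cap, 66 mm diameter, 200 mm tall, origin under its centre.
- spool: Bystander: plastic spool, 90 mm diameter, 50 mm high, lying flat, origin under its centre.
- tray: Bystander: grey divided parts tray 100 x 140 x 35 mm, origin under its centre.
- driver: Bystander: screwdriver with a red handle, about 200 mm long, lying on the bench.

How it is judged:
By the outcome, as a careful person would: the job done as asked, in the order asked, and still so for the second after the job is handed in, with the robot touching nothing.
It also fails if it takes over 72 s, if anything falls off the work surface, if the arm or the gripper's body presses on something with over 40 N, if the wrist force passes 120 N, or if a joint passes its speed limit or range.

## Robot

A 7-joint arm with a two-finger parallel gripper is mounted at the origin on the work surface. World frame = base frame: x ahead of the robot, y to its left, z up, the work surface at z = 0. Lengths are in mm, angles in rad, forces in N, time in s.
With the tool pointing down it reaches from about 400 to 850 mm from the base axis. Payload 4.4 kg.
Tool frame: the origin (TCP) lies at the very end of the fingers, on their centre line; the grasp point (between the pads) lies 19 mm behind it (ctrl.hold_point_z is the distance from the TCP to the grasp point, in mm); x points along the fingers, y is the direction in which the jaws open and shut, and the axes are right-handed (so a half turn about x gives the same grasp; the last joint's range is limited). The gripper opens to 94 mm and grips with 3 to 60 N. Pads are 16 mm wide; open, the fingers measure 119 mm over their backs; the gripper's body (75 mm by 177 mm) begins 78 mm behind the grasp point.
Start: joints at [-0.066, 0.628, 0.038, 1.517, -0.027, 0.996, -0.02], TCP at [650.014, 0.028, 205.478] pointing down, gripper open.
Joint ranges: [-3.06, 3.06], [-0.37, 2.12], [-1.25, 1.32], [0.18, 2.47], [-1.1, 4.24], [0.23, 1.98], [-2.94, 2.94]. Speed limits (rad/s): [2.57, 2.57, 3.14, 3.14, 3.14, 3.14, 3.14].

## Interface

Orientations are given as a rotation vector (axis times angle).
In Python, from bench import ctrl gives the robot as it stands.
- The arm moves only by the tool drive_tool, never from a script. Its argument "rows" is a list of rows, each an object with "delta_rot": the turn, a rotation vector about the tool's x, y, z in degrees, a list of three; "linear": the shift along the tool's x, y, z in cm, a list of three; "claw": the closure, from 0 (fully open) to 1 (shut). A call has exactly 5 rows; each row shifts and turns the commanded pose from where the row before left it, along the tool's axes as they then stand; what a row does not reach is not made up. A row lasts 1/10 s, in which the tool goes at most 50 mm and 8.59 degrees, less where a joint would pass 70% of its speed; a pose out of reach is approached as far as the arm can. A call is refused whole if a number of a shift passes 5 or a number of a turn 8.59, either way. A call with a gripper value outside its range is refused whole. The fingers move at their own pace and stop on an object; the grip force is fixed at half the most. Time passes only in rows, so rows that do not move let the fingers close, or fill a call up. It gives the time, the measured TCP pose, the force and the opening at its end, in the units of the state.
- ctrl.state(): the state, without advancing time (a new reading comes with each control period).
- ctrl.grab_frame(name): name is "scene" or "side" or "wrist"; returns a dict with "color" (384x512x3 uint8, red, green, blue), "z_map" (384x512 float32, mm along the optical axis (not along the pixel's ray), 0 where there is no reading), "mtx" (3x3 intrinsics, pixels), "dist" ([k1, k2, p1, p2, k3] as OpenCV has them; the pictures are not rectified), "extrinsics" (4x4, takes a point from world to camera coordinates). Camera axes: x right, y up, looking along -z (the intrinsics and any distortion apply to the point x, -y, -z); pixel columns grow to the right and rows downward; lengths in mm; the calibration is good to about 2 mm. A picture is of the moment at which its call begins.
- ctrl.job_done(): hands the job in, once; it reports no verdict.
The state is a dict: "clock": time; "q": joint angles; "dq": joint speeds; "joint_torque": joint torques, N m; "ee_pos": TCP position; "orientation": TCP orientation; "ft_force": force on the tool from outside, world axes, zero at the start; "moment": the same for the moment, N m; "gripper_width": finger opening in mm.
Only numpy, scipy, OpenCV 4.12 (cv2) and the standard library are available. Lean on these libraries where they do the work, as an engineer would, in place of code of your own. Each camera call takes 0.05 s, during which the arm holds its last target.

## Working session

There is one attempt and no reset: what is moved stays moved. The work goes in short steps, Python scripts to look and compute and a tool call to move; the robot and the scene stay as the last step left them, time stands still between calls to the robot, and variables do not carry over. Pictures are saved under pics/ and viewed, and the job is handed in when it is done.

Besides the shell and the picture viewer there is one more tool, called after "Call:" as name(argument=value, ...) on one line, values as JSON. drive_tool: Moves the arm, as the interface text tells. Its arguments: {"type":"object","properties":{"rows":{"type":"array","items":{"type":"object","properties":{"delta_rot":{"type":"array","items":{"type":"number"}},"linear":{"type":"array","items":{"type":"number"}},"claw":{"type":"number"}}}}},"required":["rows"]}

```bash
mkdir -p pics; ls; python3 - <<'E'
from bench import ctrl
import cv2, numpy as np
s=ctrl.state();print(s, ctrl.hold_point_z)
for n in ["scene","side","wrist"]:
    f=ctrl.grab_frame(n); cv2.imwrite(f"pics/{n}0.png",f["color"][:,:,::-1]); np.savez(f"{n}0.npz",**f)
    print(n,f["mtx"].tolist(),f["dist"],f["extrinsics"].round(3).tolist())
E
```

```text
pics
{'clock': 0.0, 'q': array([-0.06578541,  0.62931709,  0.03840714,  1.5183598 , -0.02699499,
        0.99629648, -0.02002982]), 'dq': array([ 1.80936049e-03, -4.58593194e-04,  9.41332132e-04, -4.93552421e-05,
       -4.90654096e-04, -6.09118411e-04, -9.57802626e-04]), 'joint_torque': array([ 1.05774864e-04, -5.49729431e+01,  1.14371493e+00, -1.86633307e+01,
       -5.21096285e-02,  2.37884105e-02,  1.36332897e-04]), 'ee_pos': array([6.49334317e+02, 3.86449494e-02, 2.04574936e+02]), 'orientation': array([ 1.20832263,  1.21056076, -1.21058502]), 'ft_force': array([0.57563854, 0.43042732, 0.97277065]), 'moment': array([-0.08057864, -0.00722443,  0.01718399]), 'gripper_width': 93.854260329882} 18.8
scene [[450.9570850006396, 0.0, 246.5152924967487], [0.0, 450.9570850006396, 188.8277168595045], [0.0, 0.0, 1.0]] [-0.02416226  0.          0.          0.          0.        ] [[-0.769, 0.639, 0.017, 402.735], [-0.421, -0.526, 0.739, 156.568], [0.481, 0.561, 0.673, -1519.979], [0.0, 0.0, 0.0, 1.0]]
side [[466.81186452795805, 0.0, 249.0506042272291], [0.0, 466.81186452795805, 193.31255247021988], [0.0, 0.0, 1.0]] [-0.02962376  0.          0.          0.          0.        ] [[0.795, -0.606, -0.018, -451.296], [0.387, 0.485, 0.784, -293.739], [-0.466, -0.63, 0.621, -1027.239], [0.0, 0.0, 0.0, 1.0]]
wrist [[312.0822177226363, 0.0, 253.1382230089339], [0.0, 312.0822177226363, 193.28805039776455], [0.0, 0.0, 1.0]] [0.01450001 0.         0.         0.         0.        ] [[1.0, 0.001, -0.002, -648.665], [-0.001, 0.972, -0.233, 25.698], [0.002, 0.233, 0.972, -390.825], [0.0, 0.0, 0.0, 1.0]]
```

View pics/scene0.png

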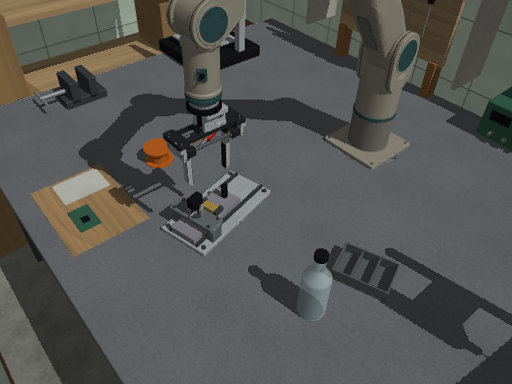

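View pics/side0.png

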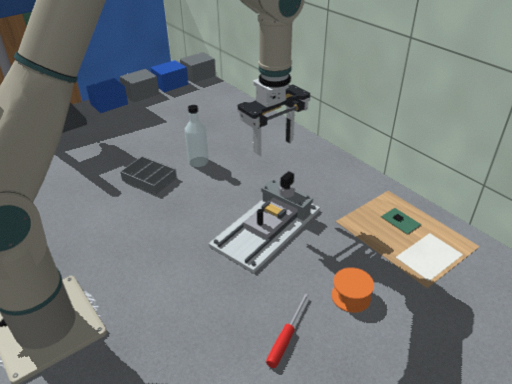

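View pics/wrist0.png

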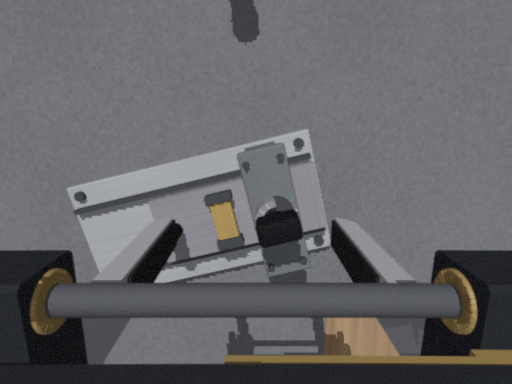

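```bash
cat > h.py <<'E'
import numpy as np, cv2
from scipy.spatial.transform import Rotation as R
def pts(f):
    z=f["z_map"];H,W=z.shape
    uv=np.stack(np.meshgrid(np.arange(W),np.arange(H)),-1).reshape(-1,1,2).astype(np.float64)
    n=cv2.undistortPoints(uv,f["mtx"],f["dist"]).reshape(H,W,2)
    pc=np.stack([n[...,0]*z,-n[...,1]*z,-z],-1)
    E=f["extrinsics"]
    p=(pc-E[:3,3])@E[:3,:3]
    p[z==0]=np.nan
    return p
def proj(f,P):
    E=f["extrinsics"];c=np.atleast_2d(P)@E[:3,:3].T+E[:3,3]
    c=c*[1,-1,-1]
    return cv2.projectPoints(c,np.zeros(3),np.zeros(3),f["mtx"],f["dist"])[0].reshape(-1,2)
E
python3 - <<'E'
from h import *
print(R.from_rotvec([1.20832263,  1.21056076, -1.21058502]).as_matrix().round(3))
for n in ["scene","side","wrist"]:
    f=np.load(n+"0.npz"); p=pts(f); c=f["color"].astype(int)
    x,y,z=p[...,0],p[...,1],p[...,2]
    roi=(x>450)&(x<850)&(y>-150)&(y<250)
    dark=c.max(-1)<60
    if n=="wrist": roi&=np.arange(384)[:,None]<275
    for nm,lo,hi in [("knobtop",122,131),("knob",96,131),("posttop",78,86),("post",40,86),("bridgetop",62,70),("ring",84,92)]:
        m=roi&(z>lo)&(z<hi)
        if nm[:2] in("kn","po"): m&=dark
        k,l,st,ce=cv2.connectedComponentsWithStats(m.astype(np.uint8))
        for i in range(1,k):
            if st[i,4]>=8:
                q=p[l==i]
                mr=cv2.minAreaRect(q[:,:2].astype(np.float32))
                print(n,nm,st[i].tolist(),q.mean(0).round(1),q.min(0).round(0),q.max(0).round(0),[np.round(a,1) for a in mr])
E
```

```text
[[-0.002  1.    -0.   ]
 [-0.    -0.    -1.   ]
 [-1.    -0.002  0.   ]]
scene knobtop [187, 191, 15, 12, 95] [674.8 -26.9 126. ] [655. -42. 122.] [694. -14. 130.] [array([673.5, -27.8]), array([40.2, 20.9]), np.float64(15.3)]
scene knob [187, 191, 16, 19, 205] [676.5 -23.9 117.2] [651. -42.  96.] [694. -13. 130.] [array([673. , -27.4]), array([41.8, 22. ]), np.float64(13.0)]
scene posttop [221, 182, 6, 6, 25] [559.7 -55.9  81.4] [549. -66.  78.] [567. -48.  86.] [array([557. , -56.1]), array([19.7, 14. ]), np.float64(22.9)]
scene post [221, 182, 7, 16, 90] [561.3 -53.5  64.7] [549. -66.  40.] [568. -46.  86.] [array([558. , -55.4]), array([21. , 16.1]), np.float64(18.9)]
scene post [173, 198, 28, 20, 174] [682.9 -54.9  69.1] [658. -94.  63.] [706.  -9.  83.] [array([676. , -50.6]), array([43.6, 82. ]), np.float64(15.1)]
scene post [213, 206, 10, 10, 38] [611.5 -14.6  48.3] [597. -21.  41.] [625.  -5.  57.] [array([611.3, -13.5]), array([28.9, 14.3]), np.float64(5.2)]
scene post [170, 208, 42, 28, 104] [694.9 -22.4  56.5] [674. -95.  40.] [713.  45.  74.] [array([693.3, -24.8]), arra
[... 2844 characters left out ...]
8.  64.] [699. -30.  68.] [array([698.2, -33.7]), array([2.4, 8.1]), np.float64(27.0)]
wrist bridgetop [177, 234, 2, 8, 13] [566.6 -58.9  65.9] [566. -62.  64.] [567. -56.  69.] [array([566.6, -59.1]), array([0.9, 6.2]), np.float64(7.6)]
wrist bridgetop [260, 235, 51, 40, 1258] [685.2 -81.5  66.8] [ 656. -103.   63.] [712. -56.  70.] [array([684.6, -80.8]), array([50.1, 39.8]), np.float64(13.3)]
wrist ring [256, 199, 21, 21, 187] [661.2 -18.6  89.3] [652. -30.  84.] [671. -11.  92.] [array([660.2, -19.9]), array([25.7,  9. ]), np.float64(38.3)]
wrist ring [269, 210, 13, 5, 25] [670.2 -23.1  88.3] [665. -26.  84.] [677. -22.  92.] [array([670.4, -23.2]), array([12.3,  2.5]), np.float64(12.2)]
```

Call:
drive_tool(rows=[{"linear": [0.5, 0.6, 2.6], "delta_rot": [0, 0, 0], "claw": 0}, {"linear": [1.5, 0.6, 2.6], "delta_rot": [0, 0, 0], "claw": 0}, {"linear": [2.5, 0.6, 2.6], "delta_rot": [0, 0, 0], "claw": 0}, {"linear": [2.5, 0.6, 2.6], "delta_rot": [0, 0, 0], "claw": 0}, {"linear": [2.5, 0.6, 2.6], "delta_rot": [0, 0, 0], "claw": 0}])

```text
clock: 0.65
ee_pos: [680.0, -130.9, 109.3]
orientation: [1.209, 1.21, -1.209]
ft_force: [-0.3, 0.5, 0.1]
gripper_width: 93.8
```

```bash
python3 - <<'E'
from bench import ctrl
from h import *
f=ctrl.grab_frame("wrist"); np.savez("wrist1.npz",**f)
print(ctrl.state()["ee_pos"],ctrl.state()["clock"])
u,v=proj(f,[672,-31,90])[0].astype(int);print(u,v)
c=f["color"][max(v-60,0):v+60,u-80:u+80,::-1]
cv2.imwrite("pics/w1.png",cv2.resize(c,None,fx=5,fy=5,interpolation=cv2.INTER_CUBIC)[:600])
E
```

```text
[ 677.24796407 -137.68140281  104.54125206] 0.7
240 60
```

View pics/w1.png

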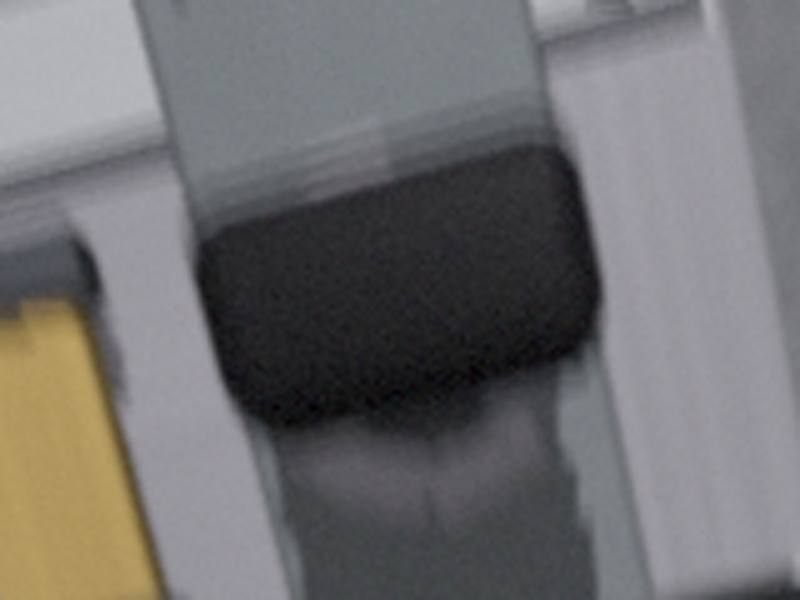

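```bash
python3 - <<'E'
from bench import ctrl
from h import *
f=ctrl.grab_frame("wrist");f=ctrl.grab_frame("wrist"); np.savez("wrist1.npz",**f)
s=ctrl.state();print(s["ee_pos"],s["clock"],s["ft_force"],s["moment"])
p=pts(f);x,y,z=np.moveaxis(p,-1,0);cc=f["color"].astype(int)
m=(cc.max(-1)<60)&(z>120)&(z<132)&(abs(x-672)<40)&(abs(y+31)<40)
q=p[m];print(q.mean(0),cv2.minAreaRect(q[:,:2].astype(np.float32)))
u,v=proj(f,[672,-31,90])[0].astype(int);print(u,v)
c=f["color"][max(v-20,0):v+55,u-50:u+50,::-1].astype(float)
c=np.clip(255*(c/170)**.7,0,255).astype(np.uint8)
cv2.imwrite("pics/w2.png",cv2.resize(c,None,fx=8,fy=8,interpolation=cv2.INTER_CUBIC)[:600])
# height map in ring polar: cells around axis
kx,ky=q[:,:2].mean(0)
r=np.hypot(x-kx,y-ky);a=np.degrees(np.arctan2(y-ky,x-kx));cw=(13.8-a)%360
for b in range(0,360,5):
    mm=(r>14)&(r<21.5)&(cw>=b)&(cw<b+5)&(z<95)
    if mm.sum()>2: print(b,mm.sum(),np.percentile(z[mm],[10,50,90]).round(1))
E
```

```text
[ 678.03536465 -132.57841495  107.9478612 ] 0.8 [-0.29970545  0.23400506  1.13492621] [0.02280137 0.00819323 0.00702   ]
[672.46857977 -32.10048886 126.14058494] ((672.2249145507812, -31.411611557006836), (38.953834533691406, 22.1081600189209), 13.843342781066895)
244 50
15 12 [65.5 67.4 70. ]
20 25 [66.4 69.3 69.9]
25 30 [66.3 69.1 70. ]
30 28 [66.6 69.7 70.3]
35 21 [66.3 68.7 69.8]
40 15 [66.6 69.2 81.8]
45 22 [81.  82.1 82.8]
50 32 [80.8 82.1 82.9]
55 44 [72.8 81.  82.5]
60 35 [68.7 78.3 79.2]
65 35 [67.5 78.4 79.4]
70 33 [67.2 78.5 79.3]
75 26 [67.4 80.6 90.4]
80 42 [78.9 89.5 90.6]
85 34 [88.8 89.4 90.4]
90 35 [86.5 89.8 90.5]
95 40 [67.5 88.7 89.9]
100 40 [72.1 89.4 90.4]
105 44 [69.  89.8 90.6]
110 42 [67.  89.7 90.8]
115 40 [75.1 89.3 90.6]
120 42 [73.6 89.4 90.4]
125 39 [78.1 89.6 90.5]
130 36 [79.8 89.7 90.3]
135 36 [78.6 89.5 90.3]
140 35 [69.9 89.7 90.6]
145 23 [68.5 89.7 90.3]
150 13 [83.4 89.1 90.7]
```

View pics/w2.png

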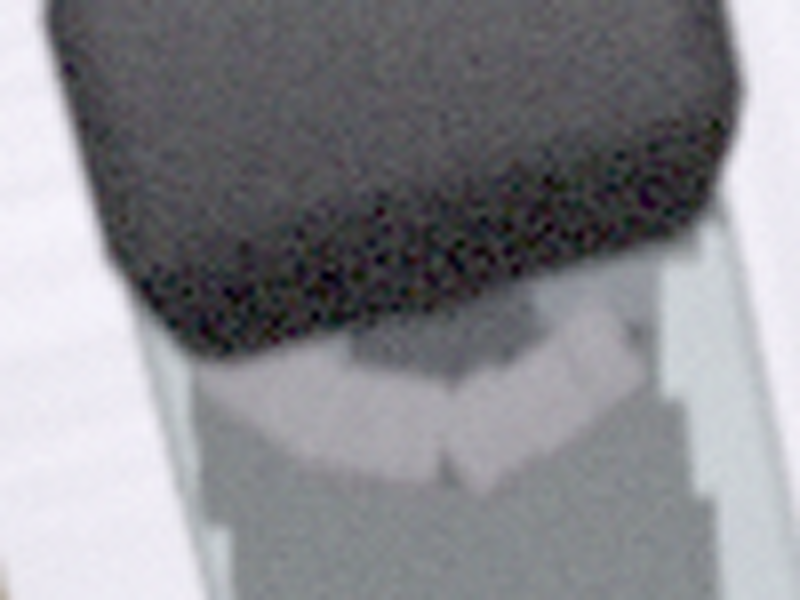

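```bash
python3 - <<'E'
from h import *
f=np.load("wrist1.npz")
p=pts(f);x,y,z=np.moveaxis(p,-1,0)
m=(z>86)&(z<92)&(np.hypot(x-672,y+31)<26)
q=p[m];A=np.c_[2*q[:,:2],np.ones(len(q))]
# outer arc fit: outermost points per angle
a=np.degrees(np.arctan2(q[:,1]+31,q[:,0]-672));rr=np.hypot(q[:,1]+31,q[:,0]-672)
o=[q[(a>=b)&(a<b+6)][np.argmax(rr[(a>=b)&(a<b+6)])] for b in range(-180,180,6) if ((a>=b)&(a<b+6)).sum()>4]
o=np.array(o);B=np.c_[2*o[:,:2],np.ones(len(o))];s=np.linalg.lstsq(B,(o[:,:2]**2).sum(1),rcond=None)[0]
print("ring fit",s[:2],np.sqrt(s[2]+s[0]**2+s[1]**2))
for kx,ky in [(672.2,-31.2),s[:2]]:
    r=np.hypot(x-kx,y-ky);cw=(13.8-np.degrees(np.arctan2(y-ky,x-kx)))%360
    for b in range(38,90,2):
        mm=(r>16)&(r<20.5)&(cw>=b)&(cw<b+2)&(z<95)
        print(b,mm.sum(),np.sort(z[mm]).round(0).astype(int).tolist())
E
```

```text
ring fit [672.86322891 -32.64665165] 20.670533860461706
38 7 [67, 68, 69, 69, 70, 70, 70]
40 4 [68, 70, 70, 70]
42 5 [67, 69, 69, 70, 81]
44 2 [81, 82]
46 3 [82, 82, 83]
48 6 [81, 81, 82, 82, 83, 83]
50 9 [80, 81, 81, 81, 81, 81, 82, 82, 83]
52 7 [82, 82, 82, 82, 83, 83, 83]
54 9 [81, 81, 81, 82, 83, 83, 83, 83, 83]
56 10 [80, 82, 82, 82, 82, 82, 82, 82, 83, 83]
58 8 [78, 79, 81, 81, 82, 82, 82, 83]
60 10 [77, 77, 78, 79, 79, 80, 80, 81, 82, 82]
62 8 [77, 78, 79, 79, 79, 79, 79, 79]
64 7 [77, 78, 78, 79, 79, 79, 79]
66 9 [77, 78, 78, 78, 78, 78, 79, 80, 80]
68 6 [78, 79, 79, 79, 79, 80]
70 9 [77, 78, 78, 78, 79, 79, 79, 79, 79]
72 9 [78, 78, 78, 79, 79, 79, 79, 79, 80]
74 6 [78, 78, 79, 79, 79, 80]
76 2 [78, 79]
78 5 [89, 89, 90, 90, 90]
80 8 [89, 89, 89, 90, 90, 90, 91, 91]
82 10 [89, 89, 89, 89, 90, 90, 91, 91, 91, 91]
84 8 [89, 89, 89, 89, 90, 90, 90, 90]
86 8 [89, 89, 89, 90, 90, 90, 90, 90]
88 9 [89, 89, 89, 89, 90, 90, 90, 90, 91]
38 5 [68, 68, 68, 69, 70]
40 6 [66, 67, 67, 68, 69, 70]
42 0 []
44 2 [81, 83]
46 5 [81, 82, 83, 83, 83]
48 8 [80, 81, 81, 82, 82, 82, 82, 83]
50 8 [82, 82, 82, 83, 83, 83, 83, 83]
52 8 [81, 82, 82, 82, 83, 83, 83, 83]
54 10 [80, 81, 82, 82, 82, 82, 82, 82, 82, 83]
56 9 [68, 76, 80, 80, 81, 81, 82, 82, 83]
58 14 [67, 74, 77, 78, 78, 79, 79, 80, 81, 82, 82, 82, 82, 83]
60 8 [66, 72, 77, 78, 79, 79, 79, 79]
62 8 [71, 78, 78, 78, 79, 79, 79, 80]
64 8 [67, 68, 78, 79, 79, 79, 80, 80]
66 8 [66, 76, 78, 78, 78, 79, 79, 79]
68 11 [66, 67, 74, 77, 78, 78, 79, 79, 79, 79, 79]
70 8 [67, 71, 77, 77, 78, 78, 79, 80]
72 7 [68, 77, 79, 79, 79, 79, 79]
74 10 [67, 67, 76, 78, 78, 78, 79, 79, 79, 79]
76 3 [67, 74, 81]
78 9 [72, 89, 89, 89, 90, 90, 90, 90, 91]
80 11 [69, 80, 88, 89, 89, 89, 89, 90, 90, 90, 90]
82 10 [78, 86, 89, 90, 90, 90, 90, 91, 91, 91]
84 9 [89, 89, 89, 89, 90, 90, 90, 91, 91]
86 10 [89, 89, 89, 89, 90, 90, 90, 90, 90, 91]
88 7 [89, 89, 89, 90, 90, 90, 90]
```

Call:
drive_tool(rows=[{"linear": [-2.5, -0.1, -1], "delta_rot": [0, 0, 0], "claw": 0}, {"linear": [-2.5, -0.1, -2], "delta_rot": [0, 0, 0], "claw": 0}, {"linear": [-1, -0.2, -3], "delta_rot": [-8.5, 0, 0], "claw": 0}, {"linear": [0, 0, -4], "delta_rot": [-8.5, 0, 0], "claw": 0}, {"linear": [0, 0, 0], "delta_rot": [-8.5, 0, 0], "claw": 0}])

```text
clock: 1.3
ee_pos: [670.2, -19.1, 172.7]
orientation: [0.868, 1.395, -0.857]
ft_force: [-0.3, 0.9, 0.4]
gripper_width: 94.0
```

Call:
drive_tool(rows=[{"linear": [0, 0, 0], "delta_rot": [-8.5, 0, 0], "claw": 0}, {"linear": [0, 0, 0], "delta_rot": [-8.5, 0, 0], "claw": 0}, {"linear": [0, 0, 0], "delta_rot": [-8.5, 0, 0], "claw": 0}, {"linear": [0, 0, 0], "delta_rot": [-8.5, 0, 0], "claw": 0}, {"linear": [0, 0, 0], "delta_rot": [-8.5, 0, 0], "claw": 0}])

```text
clock: 1.8
ee_pos: [670.4, -28.4, 171.9]
orientation: [0.296, 1.549, -0.294]
ft_force: [-0.2, -0.6, -0.7]
gripper_width: 94.2
```

Call:
drive_tool(rows=[{"linear": [0, 0, 0], "delta_rot": [-8.5, 0, 0], "claw": 0}, {"linear": [0, 0, 0], "delta_rot": [-8.5, 0, 0], "claw": 0}, {"linear": [0, 0, 0], "delta_rot": [-8.5, 0, 0], "claw": 0}, {"linear": [0, 0, 0], "delta_rot": [-1.8, 0, 0], "claw": 0}, {"linear": [0, 0, 0], "delta_rot": [0, 0, 0], "claw": 0}])

```text
clock: 2.3
ee_pos: [670.3, -29.4, 171.3]
orientation: [-0.071, 1.569, 0.072]
ft_force: [0.5, 0.2, -0.3]
gripper_width: 93.8
```

Call:
drive_tool(rows=[{"linear": [0, 0, 0], "delta_rot": [0, 0, 0], "claw": 0}, {"linear": [0, 0, 0], "delta_rot": [0, 0, 0], "claw": 0}, {"linear": [0, 0, 0], "delta_rot": [0, 0, 0], "claw": 0}, {"linear": [0, 0, 0], "delta_rot": [0, 0, 0], "claw": 0}, {"linear": [0, 0, 0], "delta_rot": [0, 0, 0], "claw": 0}])

```text
clock: 2.8
ee_pos: [670.1, -30.4, 170.4]
orientation: [-0.072, 1.57, 0.072]
ft_force: [-0.8, -0.1, -0.5]
gripper_width: 94.1
```

```bash
cat > st.py <<'E'
from bench import ctrl
from h import *
import sys
def rep(tx=672.2,ty=-31.4,tz=97,yaw=103.8):
    s=ctrl.state();M=R.from_rotvec(s["orientation"]).as_matrix()
    print("t",s["clock"],"pos",s["ee_pos"].round(2),"F",s["ft_force"].round(2),"M",s["moment"].round(3),"w",round(s["gripper_width"],2),"q7",s["q"][6].round(3))
    print("yaw of tool y",np.degrees(np.arctan2(M[1,1],M[0,1])).round(2),"toolx",M[:,0].round(3))
    d=np.array([tx,ty,tz])-s["ee_pos"];print("to go world",d.round(2),"tool cm",(M.T@d/10).round(3))
    return s
if __name__=="__main__": rep()
E
python3 st.py
```

```text
t 2.8 pos [670.09 -30.38 170.43] F [-0.8  -0.08 -0.54] M [ 0.041 -0.022 -0.023] w 94.08 q7 1.403
yaw of tool y 95.28 toolx [-0.  0. -1.]
to go world [  2.11  -1.02 -73.43] tool cm [ 7.343 -0.121  0.202]
```

Call:
drive_tool(rows=[{"linear": [0, 0, 0], "delta_rot": [-8.5, 0, 0], "claw": 0}, {"linear": [1.5, -0.1, 0.2], "delta_rot": [0, 0, 0], "claw": 0}, {"linear": [1.5, 0, 0], "delta_rot": [0, 0, 0], "claw": 0}, {"linear": [0.5, 0, 0], "delta_rot": [0, 0, 0], "claw": 0}, {"linear": [0, 0, 0], "delta_rot": [0, 0, 0], "claw": 0}])

```text
clock: 3.3
ee_pos: [671.1, -31.0, 133.5]
orientation: [-0.188, 1.566, 0.189]
ft_force: [0.3, 0.3, 0.3]
gripper_width: 94.0
```

```bash
python3 - <<'E'
from st import *
rep()
f=ctrl.grab_frame("wrist"); np.savez("wrist3.npz",**f)
cv2.imwrite("pics/w3.png",f["color"][:,:,::-1])
p=pts(f);x,y,z=np.moveaxis(p,-1,0);cc=f["color"].astype(int)
m=(cc.max(-1)<70)&(z>120)&(z<132)&(abs(x-672)<30)&(abs(y+31)<30)
q=p[m];print(len(q),q.mean(0),cv2.minAreaRect(q[:,:2].astype(np.float32)))
E
```

```text
t 3.3 pos [671.06 -30.97 133.47] F [0.35 0.35 0.33] M [ 0.168 -0.043  0.004] w 94.0 q7 1.51
yaw of tool y 103.73 toolx [-0.003 -0.    -1.   ]
to go world [  1.14  -0.43 -36.47] tool cm [ 3.646 -0.071  0.112]
1934 [669.99918088 -31.79570937 126.13370317] ((671.3873901367188, -31.264198303222656), (38.76987838745117, 21.920307159423828), 13.892510414123535)
```

View pics/w3.png

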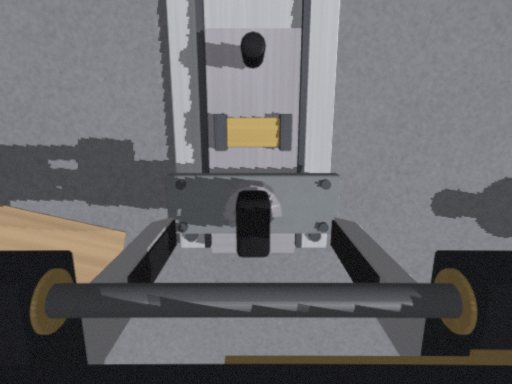

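Call:
drive_tool(rows=[{"linear": [1.5, 0, 0], "delta_rot": [0, 0, 0], "claw": 0}, {"linear": [1.4, 0, 0.05], "delta_rot": [0, 0, 0], "claw": 0}, {"linear": [0.7, 0, 0], "delta_rot": [0, 0, 0], "claw": 0}, {"linear": [0, 0, 0], "delta_rot": [0, 0, 0], "claw": 0}, {"linear": [0, 0, 0], "delta_rot": [0, 0, 0], "claw": 0}])

```text
clock: 3.85
ee_pos: [672.7, -30.7, 99.3]
orientation: [-0.189, 1.563, 0.189]
ft_force: [-0.0, -0.3, 0.0]
gripper_width: 93.6
```

Call:
drive_tool(rows=[{"linear": [0, 0, 0], "delta_rot": [0, 0, 0], "claw": 0.5}, {"linear": [0, 0, 0], "delta_rot": [0, 0, 0], "claw": 0.65}, {"linear": [0, 0, 0], "delta_rot": [0, 0, 0], "claw": 0.7}, {"linear": [0, 0, 0], "delta_rot": [0, 0, 0], "claw": 0.7}, {"linear": [0, 0, 0], "delta_rot": [0, 0, 0], "claw": 0.7}])

```text
clock: 4.35
ee_pos: [672.8, -30.8, 99.6]
orientation: [-0.189, 1.562, 0.189]
ft_force: [-0.2, 0.0, -0.2]
gripper_width: 57.0
```

```bash
python3 st.py
```

```text
t 4.35 pos [672.83 -30.81  99.64] F [-0.2   0.01 -0.22] M [ 0.114 -0.096  0.048] w 56.96 q7 1.493
yaw of tool y 103.8 toolx [ 0. -0. -1.]
to go world [-0.63 -0.59 -2.64] tool cm [ 0.264 -0.042 -0.075]
```

Call:
drive_tool(rows=[{"linear": [0.3, 0, 0], "delta_rot": [0, 0, 0], "claw": 0.7}, {"linear": [0, 0, 0], "delta_rot": [0, 0, 0], "claw": 0.7}, {"linear": [0, 0, 0], "delta_rot": [0, 0, 0], "claw": 0.75}, {"linear": [0, 0, 0], "delta_rot": [0, 0, 0], "claw": 0.75}, {"linear": [0, 0, 0], "delta_rot": [0, 0, 0], "claw": 0.76}])

```text
clock: 4.85
ee_pos: [672.8, -30.8, 96.5]
orientation: [-0.189, 1.563, 0.189]
ft_force: [0.5, 0.2, 0.8]
gripper_width: 22.7
```

Call:
drive_tool(rows=[{"linear": [0, 0, 0], "delta_rot": [0, 0, 0], "claw": 0.85}, {"linear": [0, 0, 0], "delta_rot": [0, 0, 0], "claw": 1}, {"linear": [0, 0, 0], "delta_rot": [0, 0, 0], "claw": 1}, {"linear": [0, 0, 0], "delta_rot": [0, 0, 0], "claw": 1}, {"linear": [0, 0, 0], "delta_rot": [0, 0, 0], "claw": 1}])

```text
clock: 5.35
ee_pos: [672.8, -30.8, 96.5]
orientation: [-0.189, 1.562, 0.189]
ft_force: [-0.4, 1.2, 0.6]
gripper_width: 21.7
```

```bash
python3 st.py
```

```text
t 5.35 pos [672.8  -30.81  96.52] F [-0.37  1.17  0.65] M [ 0.049 -0.047  0.021] w 21.73 q7 1.492
yaw of tool y 103.8 toolx [ 0. -0. -1.]
to go world [-0.6  -0.59  0.48] tool cm [-0.048 -0.043 -0.073]
```

Call:
drive_tool(rows=[{"linear": [-0.3, 0, 0], "delta_rot": [0, 0, 0], "claw": 1}, {"linear": [-0.4, 0, 0], "delta_rot": [0, 0, 0], "claw": 1}, {"linear": [-0.4, 0, 0], "delta_rot": [0, 0, 0], "claw": 1}, {"linear": [-0.2, 0, 0], "delta_rot": [0, 0, 0], "claw": 1}, {"linear": [0, 0, 0], "delta_rot": [0, 0, 0], "claw": 1}])

```text
clock: 5.85
ee_pos: [672.7, -30.9, 109.1]
orientation: [-0.189, 1.563, 0.189]
ft_force: [3.0, 0.0, -11.7]
gripper_width: 22.1
```

Call:
drive_tool(rows=[{"linear": [0, 0, 0], "delta_rot": [0, 0, 0], "claw": 1}, {"linear": [0, 0, 0], "delta_rot": [0, 0, 0], "claw": 1}, {"linear": [0, 0, 0], "delta_rot": [0, 0, 0], "claw": 1}, {"linear": [0, 0, 0], "delta_rot": [0, 0, 0], "claw": 1}, {"linear": [0, 0, 0], "delta_rot": [0, 0, 0], "claw": 1}])

```text
clock: 6.35
ee_pos: [672.7, -30.8, 109.4]
orientation: [-0.189, 1.563, 0.189]
ft_force: [3.8, 0.4, -12.2]
gripper_width: 21.7
```

```bash
python3 - <<'E'
from st import *
rep()
f=ctrl.grab_frame("wrist"); np.savez("wrist4.npz",**f)
cv2.imwrite("pics/w4.png",f["color"][:,:,::-1])
p=pts(f);x,y,z=np.moveaxis(p,-1,0);cc=f["color"].astype(int)
m=(cc.max(-1)<70)&(z>120)&(z<145)&(abs(x-672)<25)&(abs(y+31)<12)
print(m.sum(),np.percentile(z[m],[5,25,50,75,95]))
E
```

```text
t 6.35 pos [672.7  -30.84 109.38] F [  3.82   0.43 -12.19] M [ 0.084 -1.159  0.016] w 21.74 q7 1.498
yaw of tool y 103.8 toolx [-0. -0. -1.]
to go world [ -0.5   -0.56 -12.38] tool cm [ 1.238 -0.042 -0.062]
3056 [129.7892478  138.30460572 139.1031765  139.61717975 140.37197783]
```

View pics/w4.png

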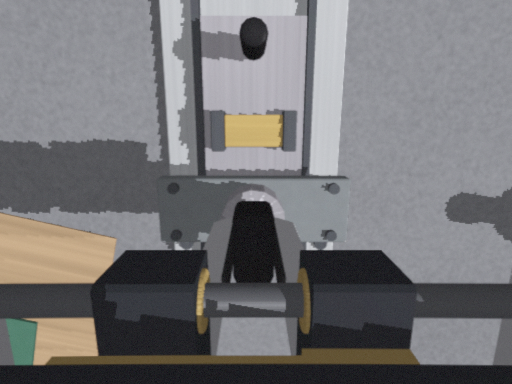

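Call:
drive_tool(rows=[{"linear": [0, 0, 0.05], "delta_rot": [0, 0, 0], "claw": 1}, {"linear": [0, 0, 0], "delta_rot": [0, 0, 0], "claw": 1}, {"linear": [0, 0, 0], "delta_rot": [0, 0, 0], "claw": 1}, {"linear": [0, 0, 0], "delta_rot": [0, 0, 0], "claw": 1}, {"linear": [0, 0, 0], "delta_rot": [0, 0, 0], "claw": 1}])

```text
clock: 6.9
ee_pos: [672.8, -30.8, 109.3]
orientation: [-0.189, 1.563, 0.189]
ft_force: [2.8, -1.4, -12.2]
gripper_width: 21.9
```

```bash
python3 st.py
```

```text
t 6.9 pos [672.81 -30.83 109.32] F [  2.82  -1.4  -12.15] M [-0.094 -0.586 -0.01 ] w 21.94 q7 1.498
yaw of tool y 103.8 toolx [-0.001 -0.    -1.   ]
to go world [ -0.61  -0.57 -12.32] tool cm [ 1.232 -0.041 -0.071]
```

Call:
drive_tool(rows=[{"linear": [0, 0, 0.05], "delta_rot": [3, 0, 0], "claw": 1}, {"linear": [0, 0, 0], "delta_rot": [5, 0, 0], "claw": 1}, {"linear": [0, 0, 0], "delta_rot": [5, 0, 0], "claw": 1}, {"linear": [0, 0, 0], "delta_rot": [2, 0, 0], "claw": 1}, {"linear": [0, 0, 0], "delta_rot": [0, 0, 0], "claw": 1}])

```text
clock: 7.4
ee_pos: [672.9, -30.9, 109.2]
orientation: [0.015, 1.572, -0.017]
ft_force: [-0.6, -1.6, -11.3]
gripper_width: 22.0
```

```bash
python3 st.py
```

```text
t 7.4 pos [672.9  -30.86 109.25] F [ -0.62  -1.57 -11.25] M [-0.265 -0.272  0.018] w 22.03 q7 1.286
yaw of tool y 88.83 toolx [-0.002 -0.001 -1.   ]
to go world [ -0.7   -0.54 -12.25] tool cm [ 1.225 -0.054 -0.067]
```

Call:
drive_tool(rows=[{"linear": [0, 0, 0], "delta_rot": [7, 0, 0], "claw": 1}, {"linear": [0, 0, 0], "delta_rot": [8, 0, 0], "claw": 1}, {"linear": [0, 0, 0], "delta_rot": [8, 0, 0], "claw": 1}, {"linear": [0, 0, 0], "delta_rot": [8, 0, 0], "claw": 1}, {"linear": [0, 0, 0], "delta_rot": [7, 0, 0], "claw": 1}])

```text
clock: 7.9
ee_pos: [672.9, -31.0, 109.1]
orientation: [0.538, 1.505, -0.539]
ft_force: [0.4, -1.8, -12.5]
gripper_width: 21.8
```

Call:
drive_tool(rows=[{"linear": [0, 0, 0], "delta_rot": [5, 0, 0], "claw": 1}, {"linear": [0, 0, 0], "delta_rot": [3, 0, 0], "claw": 1}, {"linear": [0, 0, 0], "delta_rot": [0, 0, 0], "claw": 1}, {"linear": [0, 0, 0], "delta_rot": [0, 0, 0], "claw": 1}, {"linear": [0, 0, 0], "delta_rot": [0, 0, 0], "claw": 1}])

```text
clock: 8.4
ee_pos: [672.9, -31.0, 109.1]
orientation: [0.642, 1.475, -0.644]
ft_force: [-0.7, -3.1, -12.1]
gripper_width: 21.9
```

```bash
python3 - <<'E'
from st import *
rep()
f=ctrl.grab_frame("wrist"); np.savez("wrist5.npz",**f)
cv2.imwrite("pics/w5.png",f["color"][:,:,::-1])
p=pts(f);x,y,z=np.moveaxis(p,-1,0);cc=f["color"].astype(int)
m=(cc.max(-1)<70)&(z>130)&(z<145)&(np.hypot(x-672,y+31)<22)
print(m.sum(),np.percentile(z[m],[5,25,50,75,95]))
E
```

```text
t 8.4 pos [672.87 -30.99 109.15] F [ -0.72  -3.07 -12.08] M [-0.702  0.107 -0.027] w 21.87 q7 0.644
yaw of tool y 42.87 toolx [-0.002 -0.    -1.   ]
to go world [ -0.67  -0.41 -12.15] tool cm [ 1.215 -0.075 -0.014]
3084 [134.99631429 138.14588583 138.87690364 139.41260466 140.27294572]
```

View pics/w5.png

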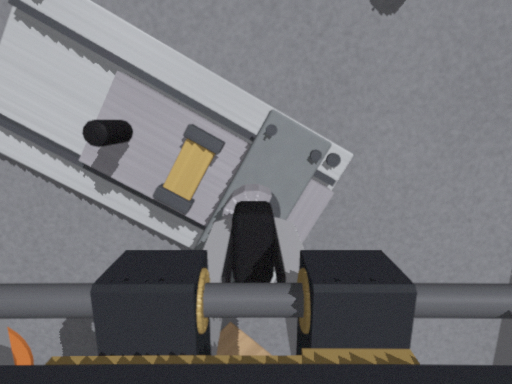

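Call:
drive_tool(rows=[{"linear": [0, -0.07, 0.07], "delta_rot": [2, 0, 0], "claw": 1}, {"linear": [0, 0, 0], "delta_rot": [2, 0, 0], "claw": 1}, {"linear": [0, 0, 0], "delta_rot": [1, 0, 0], "claw": 1}, {"linear": [0, 0, 0], "delta_rot": [0, 0, 0], "claw": 1}, {"linear": [0, 0, 0], "delta_rot": [0, 0, 0], "claw": 1}])

```text
clock: 8.95
ee_pos: [672.9, -31.1, 109.2]
orientation: [0.711, 1.453, -0.711]
ft_force: [-3.4, -0.7, -11.8]
gripper_width: 21.9
```

```bash
python3 st.py
```

```text
t 8.95 pos [672.91 -31.11 109.19] F [ -3.41  -0.65 -11.84] M [-0.249  0.781  0.004] w 21.93 q7 0.575
yaw of tool y 37.82 toolx [-0.002  0.    -1.   ]
to go world [ -0.71  -0.29 -12.19] tool cm [ 1.22  -0.073 -0.019]
```

Call:
drive_tool(rows=[{"linear": [0, 0, 0], "delta_rot": [1, 0, 0], "claw": 1}, {"linear": [0, 0, 0], "delta_rot": [1, 0, 0], "claw": 1}, {"linear": [0, 0, 0], "delta_rot": [0, 0, 0], "claw": 1}, {"linear": [0, 0, 0], "delta_rot": [0, 0, 0], "claw": 1}, {"linear": [0, 0, 0], "delta_rot": [0, 0, 0], "claw": 1}])

```text
clock: 9.45
ee_pos: [673.0, -31.2, 109.2]
orientation: [0.738, 1.444, -0.738]
ft_force: [-5.1, -0.6, -12.5]
gripper_width: 21.6
```

```bash
python3 st.py
```

```text
t 9.45 pos [672.97 -31.2  109.23] F [ -5.13  -0.59 -12.55] M [-0.037  1.289  0.01 ] w 21.62 q7 0.548
yaw of tool y 35.81 toolx [-0.002  0.    -1.   ]
to go world [ -0.77  -0.2  -12.23] tool cm [ 1.223 -0.073 -0.027]
```

Call:
drive_tool(rows=[{"linear": [0, -0.08, -0.06], "delta_rot": [0, 0, 0], "claw": 1}, {"linear": [0, 0, 0], "delta_rot": [0, 0, 0], "claw": 1}, {"linear": [0, 0, 0], "delta_rot": [0, 0, 0], "claw": 1}, {"linear": [0, 0, 0], "delta_rot": [0, 0, 0], "claw": 1}, {"linear": [0, 0, 0], "delta_rot": [0, 0, 0], "claw": 1}])

```text
clock: 9.95
ee_pos: [672.9, -31.2, 109.5]
orientation: [0.738, 1.442, -0.737]
ft_force: [-4.2, -0.5, -12.4]
gripper_width: 21.8
```

```bash
python3 st.py
```

```text
t 9.95 pos [672.89 -31.17 109.51] F [ -4.17  -0.48 -12.42] M [ 0.189  0.883 -0.074] w 21.8 q7 0.548
yaw of tool y 35.8 toolx [ 0.  0. -1.]
to go world [ -0.69  -0.23 -12.51] tool cm [ 1.251 -0.07  -0.021]
```

Call:
drive_tool(rows=[{"linear": [0, -0.1, -0.07], "delta_rot": [1, 0, 0], "claw": 1}, {"linear": [0, 0, 0], "delta_rot": [1, 0, 0], "claw": 1}, {"linear": [0, 0, 0], "delta_rot": [0, 0, 0], "claw": 1}, {"linear": [0, 0, 0], "delta_rot": [0, 0, 0], "claw": 1}, {"linear": [0, 0, 0], "delta_rot": [0, 0, 0], "claw": 1}])

```text
clock: 10.45
ee_pos: [672.7, -31.2, 109.9]
orientation: [0.766, 1.43, -0.763]
ft_force: [1.5, 2.0, -12.2]
gripper_width: 22.2
```

```bash
python3 st.py
```

```text
t 10.45 pos [672.7 -31.2 109.9] F [  1.5    1.96 -12.22] M [ 0.36  -0.249 -0.035] w 22.24 q7 0.52
yaw of tool y 33.81 toolx [ 0.003  0.    -1.   ]
to go world [ -0.5  -0.2 -12.9] tool cm [ 1.289 -0.056 -0.012]
```

Call:
drive_tool(rows=[{"linear": [0, 0, 0], "delta_rot": [1, 0, 0], "claw": 1}, {"linear": [0, 0, 0], "delta_rot": [0, 0, 0], "claw": 1}, {"linear": [0, 0, 0], "delta_rot": [0, 0, 0], "claw": 1}, {"linear": [0, 0, 0], "delta_rot": [0, 0, 0], "claw": 1}, {"linear": [0, 0, 0], "delta_rot": [0, 0, 0], "claw": 1}])

```text
clock: 10.95
ee_pos: [672.6, -31.2, 109.8]
orientation: [0.779, 1.425, -0.777]
ft_force: [4.0, 1.2, -12.0]
gripper_width: 21.9
```

```bash
python3 st.py
```

```text
t 10.95 pos [672.6  -31.24 109.85] F [  4.05   1.18 -11.97] M [ 0.557 -1.112  0.032] w 21.93 q7 0.506
yaw of tool y 32.81 toolx [ 0.002  0.    -1.   ]
to go world [ -0.4   -0.16 -12.85] tool cm [ 1.285 -0.045 -0.009]
```

Call:
drive_tool(rows=[{"linear": [0, 0.04, 0.03], "delta_rot": [1, 0, 0], "claw": 1}, {"linear": [0, 0, 0], "delta_rot": [0, 0, 0], "claw": 1}, {"linear": [0, 0, 0], "delta_rot": [0, 0, 0], "claw": 1}, {"linear": [0, 0, 0], "delta_rot": [0, 0, 0], "claw": 1}, {"linear": [0, 0, 0], "delta_rot": [0, 0, 0], "claw": 1}])

```text
clock: 11.45
ee_pos: [672.7, -31.2, 109.8]
orientation: [0.792, 1.421, -0.79]
ft_force: [5.4, 2.5, -11.7]
gripper_width: 21.7
```

```bash
python3 st.py; python3 - <<'E'
from st import *
print(ctrl.state()["orientation"])
E
```

```text
t 11.45 pos [672.65 -31.24 109.79] F [  5.35   2.46 -11.67] M [ 0.719 -1.242  0.066] w 21.7 q7 0.492
yaw of tool y 31.81 toolx [ 0.001  0.    -1.   ]
to go world [ -0.45  -0.16 -12.79] tool cm [ 1.279 -0.048 -0.011]
[ 0.79214253  1.42086618 -0.79034024]
```

Call:
drive_tool(rows=[{"linear": [0, 0, 0], "delta_rot": [-2, 0, 0], "claw": 1}, {"linear": [0, 0, 0], "delta_rot": [-1.5, 0, 0], "claw": 1}, {"linear": [0, 0, 0], "delta_rot": [0, 0, 0], "claw": 1}, {"linear": [0, 0, 0], "delta_rot": [0, 0, 0], "claw": 1}, {"linear": [0, 0, 0], "delta_rot": [0, 0, 0], "claw": 1}])

```text
clock: 11.95
ee_pos: [672.6, -31.2, 109.6]
orientation: [0.745, 1.439, -0.743]
ft_force: [4.6, 2.6, -11.5]
gripper_width: 22.1
```

```bash
python3 st.py
```

```text
t 11.95 pos [672.62 -31.21 109.59] F [  4.6    2.64 -11.52] M [ 0.748 -1.262  0.005] w 22.1 q7 0.541
yaw of tool y 35.31 toolx [ 0.001  0.001 -1.   ]
to go world [ -0.42  -0.19 -12.59] tool cm [ 1.259 -0.048 -0.009]
```

Call:
drive_tool(rows=[{"linear": [0, 0.08, 0.01], "delta_rot": [0, 0, 0], "claw": 1}, {"linear": [0, 0, 0], "delta_rot": [0, 0, 0], "claw": 1}, {"linear": [0.05, 0, 0], "delta_rot": [0, 0, 0], "claw": 1}, {"linear": [0.05, 0, 0], "delta_rot": [0, 0, 0], "claw": 1}, {"linear": [0.05, 0, 0], "delta_rot": [0, 0, 0], "claw": 1}])

```text
clock: 12.45
ee_pos: [672.7, -31.2, 108.0]
orientation: [0.745, 1.439, -0.745]
ft_force: [3.4, 2.3, -11.9]
gripper_width: 21.8
```

```bash
python3 st.py
```

```text
t 12.45 pos [672.72 -31.18 107.99] F [  3.42   2.28 -11.88] M [ 0.657 -1.121  0.018] w 21.76 q7 0.54
yaw of tool y 35.3 toolx [ 0.  0. -1.]
to go world [ -0.52  -0.22 -10.99] tool cm [ 1.099 -0.055 -0.012]
```

Call:
drive_tool(rows=[{"linear": [0.05, 0, 0], "delta_rot": [0, 0, 0], "claw": 1}, {"linear": [0.05, 0, 0], "delta_rot": [0, 0, 0], "claw": 1}, {"linear": [0.05, 0, 0], "delta_rot": [0, 0, 0], "claw": 1}, {"linear": [0, 0, 0], "delta_rot": [0, 0, 0], "claw": 1}, {"linear": [0, 0, 0], "delta_rot": [0, 0, 0], "claw": 1}])

```text
clock: 12.95
ee_pos: [672.7, -31.2, 106.5]
orientation: [0.745, 1.439, -0.745]
ft_force: [3.2, 2.2, -11.7]
gripper_width: 22.0
```

```bash
python3 st.py
```

```text
t 12.95 pos [672.7  -31.22 106.54] F [  3.21   2.22 -11.71] M [ 0.614 -0.963  0.04 ] w 21.98 q7 0.54
yaw of tool y 35.3 toolx [ 0. -0. -1.]
to go world [-0.5  -0.18 -9.54] tool cm [ 0.954 -0.052 -0.014]
```

Call:
drive_tool(rows=[{"linear": [0.05, 0, 0], "delta_rot": [0, 0, 0], "claw": 1}, {"linear": [0.05, 0, 0], "delta_rot": [0, 0, 0], "claw": 1}, {"linear": [0.05, 0, 0], "delta_rot": [0, 0, 0], "claw": 1}, {"linear": [0, 0, 0], "delta_rot": [0, 0, 0], "claw": 1}, {"linear": [0, 0, 0], "delta_rot": [0, 0, 0], "claw": 1}])

```text
clock: 13.45
ee_pos: [672.7, -31.2, 105.0]
orientation: [0.745, 1.439, -0.745]
ft_force: [2.8, 1.9, -10.3]
gripper_width: 22.0
```

```bash
python3 st.py
```

```text
t 13.45 pos [672.7 -31.2 105. ] F [  2.81   1.95 -10.29] M [ 0.628 -0.954  0.054] w 22.01 q7 0.54
yaw of tool y 35.3 toolx [ 0.  0. -1.]
to go world [-0.5 -0.2 -8. ] tool cm [ 0.8   -0.052 -0.012]
```

Call:
drive_tool(rows=[{"linear": [0.05, 0, 0], "delta_rot": [0, 0, 0], "claw": 1}, {"linear": [0.05, 0, 0], "delta_rot": [0, 0, 0], "claw": 1}, {"linear": [0, 0, 0], "delta_rot": [0, 0, 0], "claw": 1}, {"linear": [0, 0, 0], "delta_rot": [0, 0, 0], "claw": 1}, {"linear": [0, 0, 0], "delta_rot": [0, 0, 0], "claw": 1}])

```text
clock: 13.95
ee_pos: [672.7, -31.2, 104.3]
orientation: [0.745, 1.439, -0.744]
ft_force: [2.2, 2.6, -6.6]
gripper_width: 21.5
```

```bash
python3 st.py
```

```text
t 13.95 pos [672.73 -31.18 104.31] F [ 2.16  2.63 -6.62] M [ 0.609 -0.624  0.039] w 21.53 q7 0.539
yaw of tool y 35.3 toolx [ 0.  0. -1.]
to go world [-0.53 -0.22 -7.31] tool cm [ 0.731 -0.056 -0.013]
```

Call:
drive_tool(rows=[{"linear": [0.05, 0, 0], "delta_rot": [0, 0, 0], "claw": 1}, {"linear": [0, 0, 0], "delta_rot": [0, 0, 0], "claw": 1}, {"linear": [0, 0, 0], "delta_rot": [0, 0, 0], "claw": 1}, {"linear": [0, 0, 0], "delta_rot": [0, 0, 0], "claw": 1}, {"linear": [0, 0, 0], "delta_rot": [0, 0, 0], "claw": 1}])

```text
clock: 14.45
ee_pos: [672.8, -31.2, 104.0]
orientation: [0.745, 1.439, -0.744]
ft_force: [-0.2, 2.6, 0.8]
gripper_width: 21.9
```

```bash
python3 st.py
```

```text
t 14.45 pos [672.76 -31.16 104.02] F [-0.16  2.63  0.8 ] M [ 0.573 -0.077 -0.017] w 21.91 q7 0.539
yaw of tool y 35.3 toolx [ 0.  0. -1.]
to go world [-0.56 -0.24 -7.02] tool cm [ 0.702 -0.06  -0.013]
```

Call:
drive_tool(rows=[{"linear": [0, 0, 0], "delta_rot": [0, 0, 0], "claw": 0.7}, {"linear": [0, 0, 0], "delta_rot": [0, 0, 0], "claw": 0.6}, {"linear": [0, 0, 0], "delta_rot": [0, 0, 0], "claw": 0.5}, {"linear": [0, 0, 0], "delta_rot": [0, 0, 0], "claw": 0.4}, {"linear": [0, 0, 0], "delta_rot": [0, 0, 0], "claw": 0.4}])

```text
clock: 14.95
ee_pos: [672.7, -31.5, 103.4]
orientation: [0.744, 1.439, -0.745]
ft_force: [0.4, 0.8, 0.6]
gripper_width: 55.3
```

Call:
drive_tool(rows=[{"linear": [-1, 0, 0], "delta_rot": [0, 0, 0], "claw": 0.4}, {"linear": [-2, 0, 0], "delta_rot": [0, 0, 0], "claw": 0.4}, {"linear": [-3, 0, 0], "delta_rot": [0, 0, 0], "claw": 0.4}, {"linear": [-2, 0, 0], "delta_rot": [0, 0, 0], "claw": 0.4}, {"linear": [0, 0, 0], "delta_rot": [0, 0, 0], "claw": 0.4}])

```text
clock: 15.45
ee_pos: [675.2, -31.2, 187.7]
orientation: [0.747, 1.433, -0.741]
ft_force: [0.5, -0.2, -0.3]
gripper_width: 56.2
```

```bash
python3 - <<'E'
from st import *
rep()
f=ctrl.grab_frame("wrist");f=ctrl.grab_frame("wrist"); np.savez("wrist6.npz",**f)
cv2.imwrite("pics/w6.png",f["color"][:,:,::-1])
p=pts(f);x,y,z=np.moveaxis(p,-1,0);cc=f["color"].astype(int)
m=(cc.max(-1)<70)&(z>120)&(z<145)&(np.hypot(x-672,y+31)<25)
q=p[m];print(np.median(z[m]),cv2.minAreaRect(q[:,:2].astype(np.float32)))
m=(cc.max(-1)<70)&(z>78)&(z<86)&(np.hypot(x-558,y+59)<30)
q=p[m];print(m.sum(),q.mean(0),cv2.minEnclosingCircle(q[:,:2].astype(np.float32)))
print(proj(f,[557.5,-59.5,82]))
E
```

```text
t 15.45 pos [675.18 -31.19 187.69] F [ 0.48 -0.22 -0.31] M [0.041 0.004 0.049] w 56.16 q7 0.551
yaw of tool y 35.29 toolx [ 0.007 -0.    -1.   ]
to go world [ -2.98  -0.21 -90.69] tool cm [ 9.066 -0.308 -0.193]
133.74126755761253 ((671.9949951171875, -30.803197860717773), (21.853872299194336, 39.114994049072266), 35.30369567871094)
288 [558.60325131 -58.44768954  82.22267278] ((558.2140502929688, -59.124481201171875), 8.467394828796387)
[[129.34698122 144.16529856]]
```

View pics/w6.png

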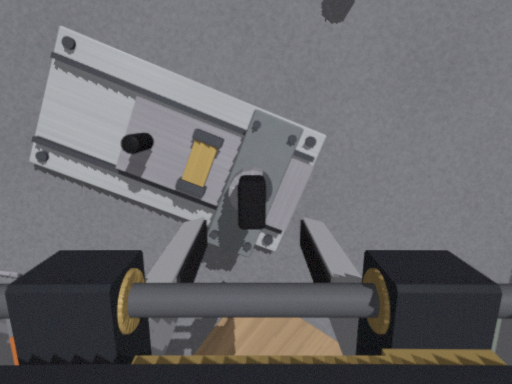

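Call:
drive_tool(rows=[{"linear": [0, -2.7, -1.1], "delta_rot": [0, 0, 0], "claw": 0.5}, {"linear": [0, -3, -1.2], "delta_rot": [0, 0, 0], "claw": 0.5}, {"linear": [0, -3, -1.2], "delta_rot": [0, 0, 0], "claw": 0.5}, {"linear": [0, -2.2, -0.9], "delta_rot": [0, 0, 0], "claw": 0.5}, {"linear": [0, 0, 0], "delta_rot": [8.5, 0, 0], "claw": 0.5}])

```text
clock: 16.05
ee_pos: [553.6, -59.7, 182.2]
orientation: [0.86, 1.398, -0.865]
ft_force: [1.0, -0.5, 0.5]
gripper_width: 47.1
```

Call:
drive_tool(rows=[{"linear": [0, 0, 0], "delta_rot": [8.5, 0, 0], "claw": 0.5}, {"linear": [0, 0, 0], "delta_rot": [4.5, 0, 0], "claw": 0.5}, {"linear": [2, 0, 0], "delta_rot": [0, 0, 0], "claw": 0.5}, {"linear": [2, 0, 0], "delta_rot": [0, 0, 0], "claw": 0.5}, {"linear": [1, 0, 0], "delta_rot": [0, 0, 0], "claw": 0.5}])

```text
clock: 16.55
ee_pos: [556.3, -58.1, 131.0]
orientation: [1.028, 1.318, -1.033]
ft_force: [-0.1, -0.1, 0.5]
gripper_width: 47.0
```

Call:
drive_tool(rows=[{"linear": [1, 0, 0], "delta_rot": [0, 0, 0], "claw": 0.5}, {"linear": [0, 0, 0], "delta_rot": [0, 0, 0], "claw": 0.5}, {"linear": [0, 0, 0], "delta_rot": [0, 0, 0], "claw": 0.5}, {"linear": [0, 0, 0], "delta_rot": [0, 0, 0], "claw": 0.5}, {"linear": [0, 0, 0], "delta_rot": [0, 0, 0], "claw": 0.5}])

```text
clock: 17.05
ee_pos: [558.8, -58.3, 124.2]
orientation: [1.031, 1.312, -1.029]
ft_force: [-0.5, -0.2, -0.0]
gripper_width: 47.2
```

```bash
python3 - <<'E'
from st import *
rep(558.2,-59.1,50)
f=ctrl.grab_frame("wrist");f=ctrl.grab_frame("wrist"); np.savez("wrist7.npz",**f)
cv2.imwrite("pics/w7.png",f["color"][:,:,::-1])
p=pts(f);x,y,z=np.moveaxis(p,-1,0);cc=f["color"].astype(int)
m=(cc.max(-1)<70)&(z>78)&(z<86)&(np.hypot(x-558,y+59)<20)
q=p[m];print(m.sum(),q.mean(0),cv2.minEnclosingCircle(q[:,:2].astype(np.float32)))
E
```

```text
t 17.05 pos [558.84 -58.32 124.19] F [-0.51 -0.16 -0.04] M [ 0.025 -0.009 -0.026] w 47.16 q7 0.281
yaw of tool y 13.8 toolx [ 0.001 -0.    -1.   ]
to go world [ -0.64  -0.78 -74.19] tool cm [ 7.419 -0.09   0.058]
414 [557.32069505 -58.45497726  82.26199961] ((557.6780395507812, -59.30931854248047), 8.830099105834961)
```

View pics/w7.png

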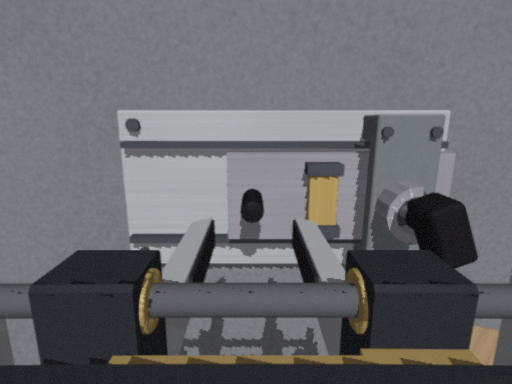

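Call:
drive_tool(rows=[{"linear": [2, -0.09, 0.06], "delta_rot": [0, 0, 0], "claw": 0.5}, {"linear": [2.5, 0, 0], "delta_rot": [0, 0, 0], "claw": 0.5}, {"linear": [2, 0, 0], "delta_rot": [0, 0, 0], "claw": 0.5}, {"linear": [0.8, 0, 0], "delta_rot": [0, 0, 0], "claw": 0.5}, {"linear": [0, 0, 0], "delta_rot": [0, 0, 0], "claw": 0.5}])

```text
clock: 17.65
ee_pos: [557.0, -59.0, 49.8]
orientation: [1.029, 1.315, -1.031]
ft_force: [0.0, 1.2, -0.4]
gripper_width: 46.9
```

Call:
drive_tool(rows=[{"linear": [0, 0, 0], "delta_rot": [0, 0, 0], "claw": 0.5}, {"linear": [0, 0, 0], "delta_rot": [0, 0, 0], "claw": 0.7}, {"linear": [0, 0, 0], "delta_rot": [0, 0, 0], "claw": 0.75}, {"linear": [0, 0, 0], "delta_rot": [0, 0, 0], "claw": 0.78}, {"linear": [0, 0, 0], "delta_rot": [0, 0, 0], "claw": 0.8}])

```text
clock: 18.15
ee_pos: [557.8, -59.1, 50.8]
orientation: [1.03, 1.313, -1.03]
ft_force: [0.2, 0.3, 0.5]
gripper_width: 19.6
```

Call:
drive_tool(rows=[{"linear": [0, 0, 0], "delta_rot": [0, 0, 0], "claw": 0.9}, {"linear": [0, 0, 0], "delta_rot": [0, 0, 0], "claw": 1}, {"linear": [0, 0, 0], "delta_rot": [0, 0, 0], "claw": 1}, {"linear": [0, 0, 0], "delta_rot": [0, 0, 0], "claw": 1}, {"linear": [0, 0, 0], "delta_rot": [0, 0, 0], "claw": 1}])

```text
clock: 18.65
ee_pos: [557.9, -59.0, 50.7]
orientation: [1.03, 1.313, -1.03]
ft_force: [-0.1, 0.6, 5.1]
gripper_width: 17.3
```

```bash
python3 - <<'E'
from st import *
rep(499.9,-73.4,50)
E
```

```text
t 18.65 pos [557.85 -59.04  50.75] F [-0.09  0.64  5.1 ] M [0.055 0.015 0.009] w 17.32 q7 0.278
yaw of tool y 13.8 toolx [ 0.001  0.    -1.   ]
to go world [-57.95 -14.36  -0.75] tool cm [ 0.071 -5.97   0.012]
```

Call:
drive_tool(rows=[{"linear": [0, -0.3, 0], "delta_rot": [0, 0, 0], "claw": 1}, {"linear": [0, -0.5, 0], "delta_rot": [0, 0, 0], "claw": 1}, {"linear": [0, -0.5, 0], "delta_rot": [0, 0, 0], "claw": 1}, {"linear": [0, -0.5, 0], "delta_rot": [0, 0, 0], "claw": 1}, {"linear": [0, -0.2, 0], "delta_rot": [0, 0, 0], "claw": 1}])

```text
clock: 19.15
ee_pos: [537.6, -64.0, 50.7]
orientation: [1.03, 1.314, -1.03]
ft_force: [2.0, 0.9, 4.7]
gripper_width: 17.3
```

```bash
python3 - <<'E'
from st import *
rep(499.9,-73.4,50)
E
```

```text
t 19.15 pos [537.56 -63.98  50.7 ] F [2.03 0.88 4.74] M [ 0.225 -0.613  0.032] w 17.3 q7 0.287
yaw of tool y 13.79 toolx [-0.  0. -1.]
to go world [-37.66  -9.42  -0.7 ] tool cm [ 0.071 -3.882  0.017]
```

Call:
drive_tool(rows=[{"linear": [0, -0.6, 0], "delta_rot": [0, 0, 0], "claw": 1}, {"linear": [0, -0.8, 0], "delta_rot": [0, 0, 0], "claw": 1}, {"linear": [0, -0.8, 0], "delta_rot": [0, 0, 0], "claw": 1}, {"linear": [0, -0.6, 0], "delta_rot": [0, 0, 0], "claw": 1}, {"linear": [0, -0.5, 0], "delta_rot": [0, 0, 0], "claw": 1}])

```text
clock: 19.65
ee_pos: [505.3, -71.9, 50.7]
orientation: [1.03, 1.313, -1.03]
ft_force: [2.1, 1.3, 6.0]
gripper_width: 17.4
```

```bash
python3 - <<'E'
from st import *
rep(499.9,-73.4,50)
E
```

```text
t 19.65 pos [505.29 -71.93  50.72] F [2.13 1.3  5.97] M [ 0.246 -0.69   0.045] w 17.39 q7 0.301
yaw of tool y 13.79 toolx [-0. -0. -1.]
to go world [-5.39 -1.47 -0.72] tool cm [ 0.072 -0.559  0.014]
```

Approach the end stop softly.

Call:
drive_tool(rows=[{"linear": [0, -0.2, 0], "delta_rot": [0, 0, 0], "claw": 1}, {"linear": [0, -0.2, 0], "delta_rot": [0, 0, 0], "claw": 1}, {"linear": [0, -0.15, 0], "delta_rot": [0, 0, 0], "claw": 1}, {"linear": [0, -0.1, 0], "delta_rot": [0, 0, 0], "claw": 1}, {"linear": [0, 0, 0], "delta_rot": [0, 0, 0], "claw": 1}])

```text
clock: 20.15
ee_pos: [499.7, -73.3, 50.7]
orientation: [1.03, 1.313, -1.03]
ft_force: [4.1, 0.9, 6.1]
gripper_width: 17.5
```

```bash
python3 - <<'E'
from st import *
rep(499.9,-73.4,50)
E
```

```text
t 20.15 pos [499.66 -73.31  50.7 ] F [4.09 0.93 6.13] M [ 0.332 -0.742  0.007] w 17.48 q7 0.304
yaw of tool y 13.8 toolx [ 0.001  0.    -1.   ]
to go world [ 0.24 -0.09 -0.7 ] tool cm [0.07  0.022 0.014]
```

Call:
drive_tool(rows=[{"linear": [0, -0.1, 0], "delta_rot": [0, 0, 0], "claw": 1}, {"linear": [0, -0.1, 0], "delta_rot": [0, 0, 0], "claw": 1}, {"linear": [0, 0, 0], "delta_rot": [0, 0, 0], "claw": 1}, {"linear": [0, 0, 0], "delta_rot": [0, 0, 0], "claw": 1}, {"linear": [0, 0, 0], "delta_rot": [0, 0, 0], "claw": 1}])

```text
clock: 20.65
ee_pos: [499.6, -73.3, 50.7]
orientation: [1.031, 1.311, -1.027]
ft_force: [7.0, 2.5, 2.4]
gripper_width: 17.0
```

```bash
python3 - <<'E'
from st import *
rep(499.9,-73.4,50)
E
```

```text
t 20.65 pos [499.63 -73.27  50.7 ] F [7.02 2.53 2.4 ] M [ 0.55  -1.493  0.002] w 17.03 q7 0.305
yaw of tool y 13.83 toolx [ 0.004  0.    -1.   ]
to go world [ 0.27 -0.13 -0.7 ] tool cm [0.07  0.023 0.019]
```

Call:
drive_tool(rows=[{"linear": [0, 0, 0], "delta_rot": [0, 0, 0], "claw": 0.6}, {"linear": [0, 0, 0], "delta_rot": [0, 0, 0], "claw": 0.5}, {"linear": [0, 0, 0], "delta_rot": [0, 0, 0], "claw": 0.5}, {"linear": [0, 0, 0], "delta_rot": [0, 0, 0], "claw": 0.5}, {"linear": [0, 0, 0], "delta_rot": [0, 0, 0], "claw": 0.5}])

```text
clock: 21.15
ee_pos: [496.8, -73.9, 50.1]
orientation: [1.029, 1.315, -1.031]
ft_force: [0.5, -0.7, 0.4]
gripper_width: 46.9
```

Call:
drive_tool(rows=[{"linear": [-1, 0, 0], "delta_rot": [0, 0, 0], "claw": 0.5}, {"linear": [-2, 0, 0], "delta_rot": [0, 0, 0], "claw": 0.5}, {"linear": [-3, 0, 0], "delta_rot": [0, 0, 0], "claw": 0.5}, {"linear": [-4, 0, 0], "delta_rot": [0, 0, 0], "claw": 0.5}, {"linear": [-3, 0, 0], "delta_rot": [0, 0, 0], "claw": 0.5}])

```text
clock: 21.65
ee_pos: [498.0, -73.8, 183.1]
orientation: [1.031, 1.312, -1.029]
ft_force: [1.1, -0.1, -0.4]
gripper_width: 47.2
```

Call:
drive_tool(rows=[{"linear": [0, 0, 0], "delta_rot": [0, 0, 0], "claw": 0.5}, {"linear": [0, 0, 0], "delta_rot": [0, 0, 0], "claw": 0.5}, {"linear": [0, 0, 0], "delta_rot": [0, 0, 0], "claw": 0.5}, {"linear": [0, 0, 0], "delta_rot": [0, 0, 0], "claw": 0.5}, {"linear": [0, 0, 0], "delta_rot": [0, 0, 0], "claw": 0.5}])

```text
clock: 22.15
ee_pos: [497.1, -73.6, 179.5]
orientation: [1.029, 1.316, -1.031]
ft_force: [-0.0, -0.4, -0.9]
gripper_width: 47.1
```

```bash
python3 - <<'E'
from st import *
rep()
f=ctrl.grab_frame("wrist"); np.savez("wrist8.npz",**f)
cv2.imwrite("pics/w8.png",f["color"][:,:,::-1])
p=pts(f);x,y,z=np.moveaxis(p,-1,0);cc=f["color"].astype(int)
m=(cc.max(-1)<70)&(z>120)&(z<145)&(np.hypot(x-672,y+31)<28)
q=p[m]
if len(q): print("knob",np.median(z[m]),cv2.minAreaRect(q[:,:2].astype(np.float32)))
m=(cc.max(-1)<70)&(z>78)&(z<86)&(np.hypot(x-500,y+73)<25)
q=p[m];c=cv2.minEnclosingCircle(q[:,:2].astype(np.float32));print("post",c,np.hypot(c[0][0]-557.7,c[0][1]+59.2))
cv2.imwrite("pics/s8.png",ctrl.grab_frame("side")["color"][:,:,::-1])
E
```

```text
t 22.15 pos [497.12 -73.65 179.47] F [-0.   -0.36 -0.94] M [ 0.049  0.001 -0.049] w 47.08 q7 0.315
yaw of tool y 13.8 toolx [-0.002  0.    -1.   ]
to go world [175.08  42.25 -82.47] tool cm [ 8.209 18.028  0.08 ]
knob 133.23175253423835 ((670.8023681640625, -31.109872817993164), (22.32638168334961, 39.51213455200195), 34.48072052001953)
post ((499.1510314941406, -73.6760482788086), 8.971084594726562) 60.31200284247337
```

View pics/w8.png

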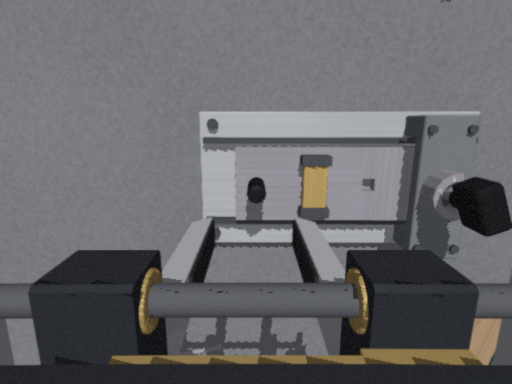

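View pics/s8.png

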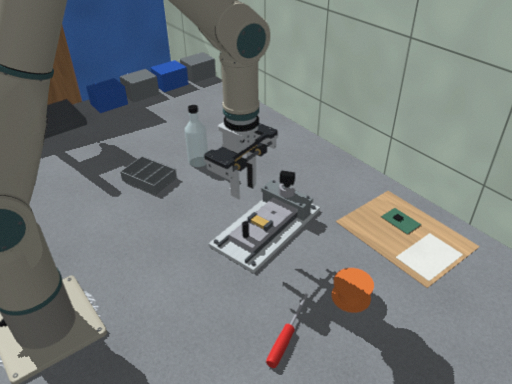

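Wrist view: the post is at pixel (257,190), clear of the open fingers, and the knob is held up and turned at (480,205). Side view: bottle, tray, spool and driver are where they started. I am handing in.

```bash
python3 -c "
from bench import ctrl
print(ctrl.job_done())"
```

```text
the job is handed in; nothing more can be done
None
```

The plunger is held up in its rest notch, the carriage is drawn out to the front stop, and the job is handed in. It took about 22 s of the 72 s.

**Plunger:**
- I measured the notch's middle at about 68.5° of turn from the wrist camera's depth picture. I then lifted the knob 13 mm and turned it clockwise.
- I felt for the shoulder at about 71–72°. It showed only faintly: the twisting moment reached 0.07 N m, and the sideways force stayed after I backed off. That makes it a weak confirmation of the camera measurement.
- I backed off to 68.5° and lowered in 0.5 mm steps. The spring load stayed on past the ledge height and came off at 7.5 mm of lift, which matches the notch floor.
- After release, the knob's top measured 133.2–133.7 mm, which means 7.2–7.7 mm of lift. Its turn measured 68.5° just after release. The last look gave 69.3°, which I put down to measurement noise.

**Carriage:** I drew it out with about 2–2.5 N until it stopped. The position held there while the pull rose to about 7.5 N. The camera put the travel at 60.3 mm and the arm's own reading at about 60 mm.

**Side forces:** While turning the knob, off-centre gripping put up to about 6 N sideways on it. I recentred as I went, and the reading was under 3 N before I let go.

**Last check:** The gripper was open and well above everything, with no contact force. In the side view the bottle, spool, tray and driver looked unmoved.

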